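# Spot-read the red ink patch and dock the reader

### The arm

A 6-joint arm with a two-finger parallel gripper is mounted at the origin on the work surface. World frame = base frame: x ahead of the robot, y to its left, z up, the work surface at z = 0. Lengths are in m, angles in rad, forces in N, time in s.
With the tool pointing down it reaches from about 0.3 to 0.775 m from the base axis. Payload 14.6 kg.
Tool frame: the origin (TCP) lies midway between the tips of the shut fingers; the grasp point (between the pads) lies 19 mm behind it; z points along the fingers, y is the direction in which the jaws open and shut (so a half turn about z gives the same grasp; the last joint's range is limited). The gripper opens to 94 mm and grips with 3 to 60 N. Pads are 16 mm wide; open, the fingers measure 119 mm over their backs; the gripper's body (75 mm by 177 mm) begins 78 mm behind the grasp point.
Start: joints at [1.181, 0.3, 1.521, -0, 1.321, -0.067], TCP at [0.174, 0.522, 0.205] pointing down, gripper open.
Joint ranges: [-3.03, 3.03], [-0.79, 2.21], [0.23, 2.52], [-1.04, 4.18], [0, 3.07], [-2.55, 2.55]. Speed limits (rad/s): [2.22, 2.22, 2.57, 3.14, 3.14, 3.14].

### API

Orientations are given as [roll, pitch, yaw] about the fixed x, y, z axes, in that order (R = Rz(yaw) Ry(pitch) Rx(roll)).
In Python, from station import readout, imaging, job gives the robot as it stands.
- The arm moves only by the tool arm_command, never from a script. Its argument "increments" is a list of rows, each an object with "gripper": the opening, from 0 (shut) to 1 (fully open); "slide": the shift along the world's x, y, z in m, a list of three; "yaw": the turn about the world's z in rad. A call has 1 to 8 rows; each row is the pose to reach, as a shift and turn from the pose commanded when the call began; what a row does not reach only later rows make up. A row lasts 1/8 s, in which the tool goes at most 62.5 mm and 10.7 degrees, less where a joint would pass 70% of its speed; a pose out of reach is approached as far as the arm can. A call with a gripper value outside its range is refused whole. The fingers move at their own pace and stop on an object; "grip_force" is the grip in N (left out, the last holds). Time passes only in rows, so rows that repeat a pose let the fingers close. It gives the time, the measured TCP pose, the force and the opening at its end, in the units of the state.
- readout.get_obs(): the state, without advancing time (a new reading comes with each control period).
- imaging.camera(name): name is "side" or "top"; returns a dict with "color" (420x560x3 uint8, red, green, blue), "mtx" (3x3 intrinsics, pixels), "D" ([k1, k2, p1, p2, k3] as OpenCV has them; the pictures are not rectified), "rvec" (rotation vector, rad) and "tvec" (3), from world to camera coordinates, as OpenCV has them. Camera axes: x right, y down, z forward; pixel columns grow to the right and rows downward; lengths in m; the calibration is good to about 2 mm. A picture is of the moment at which its call begins. There is no depth.
- job.hand_in(): hands the job in, once; it reports no verdict.
The state is a dict: "time_s": time; "qpos": joint angles; "joint_vel": joint speeds; "tau": joint torques, N m; "ee_pos": TCP position; "eef_rot": TCP orientation; "force": force on the tool from outside, world axes, zero at the start; "moment": the same for the moment, N m; "grip_width": finger opening in m.
Only numpy, scipy, OpenCV 4.12 (cv2) and the standard library are available. Lean on these libraries where they do the work, as an engineer would, in place of code of your own. Each camera call takes 0.05 s, during which the arm holds its last target. There are 200 camera calls.

### The job

Check the ink of the fresh proof: take the handheld colour reader out of the wooden block, aim it squarely at the red patch on the tilted proof pad and hold its sprung nose pressed on the patch with a light, steady force for one second. Then set the reader nose-down, fully home, in the blue charging dock and let go; do not disturb the other things on the bench.

Things in the scene. Friction and masses are not known exactly. Their poses are not given: they have to be found in the camera images.
- reader: Loose wand 147 mm long, 0.25 kg. Origin at its nose tip, z up its axis. From the tip: sprung aluminium nose 16 mm diameter (gives 10 mm: 3 N to start, 13 N fully in), 16-75 mm grey barrel 26 mm diameter, 75-81 mm orange flange 46 mm diameter, 81-147 mm black handle 34 (x) by 26 mm (y): grip across y, about 120 mm above the tip. Starts nose-down in the wooden block.
- rack: Fixed wooden block 90 x 90 mm, 85 mm high, with an upright round hole 34 mm wide right through its middle; origin at the centre of its underside. The reader starts here, its flange on the block's top, its tip 10 mm above the bench.
- dock: Blue charging dock, black panel and green lamp on its front, fixed, 90 x 90 mm, 85 mm high, with a chamfered upright round hole 34 mm wide right through its middle; origin at the centre of its underside. A reader fully home has its flange on the dock's top and its tip 10 mm above the bench.
- desk: Green proof desk, fixed, base 230 x 290 mm, origin under its centre. Its wooden platen, 200 mm long and 260 wide, hinged at the near edge (90 mm towards -x, 35 mm up), is set at 18 to 30 degrees, far edge raised, between two arc rails. On it a white proof pad 150 x 160 mm with a steel clip 5 mm high at its far edge.
- patch (a point): Point of the platen's surface straight beneath the centre of the red patch, a 34 mm square in the middle of the pad. z: normal of platen and pad; y: level, across the pad; x: up the slope. The printed face with the patch stands 5 to 18 mm above this point along z; how much is not told.
- ink_can: Ink can with a red label, 74 mm diameter, 75 mm high, bystander; origin at the centre of its underside.
- wood_type: Dark wooden type block 75 x 55 x 23 mm lying on the bench, bystander; origin under its centre.
- furniture_bar: Aluminium spacing bar 130 x 24 x 18 mm lying on the bench, bystander; origin under its centre.
- brush: Brush lying on the bench, bystander; long axis along its x.
- mallet: Wooden mallet lying on the bench, head 60 x 95 x 50 mm, handle 160 mm towards its -x, bystander; origin under the head's centre.
- quoin_key: Steel T-shaped key lying on the bench, 92 x 102 mm, bar 12 mm thick, bystander; origin under the middle of the crossbar.
- wash_bottle: Upright bottle with a yellow label, 60 mm diameter, 130 mm high, bystander; origin at the centre of its underside.

How it is judged:
On the way:
1. Reader's nose pressed on the red patch with 4 to 14 N for 1 s, still (under 10 mm/s), square to the pad within 7 degrees, its axis within 8 mm of the patch's centre both ways, any turn about its axis (x of reader in the frame of patch between -0.008 and 0.008 m and y of reader in the frame of patch between -0.008 and 0.008 m and angle between the z axis of reader and the z axis of patch, either way round below 0.12 rad and contact force between reader and desk between 4 and 14 N and linear speed of reader below 0.01 m/s and angular speed of reader below 0.1 rad/s), for 1 s.
At the end, for the whole second after the job is handed in: The reader stands nose-down in the blue dock, fully home with its flange on the dock's top (tip 6 to 13 mm above the bench), upright within 3.4 degrees, within 6 mm of the hole's axis, at rest and released (horizontal distance between reader and dock below 0.006 m and angle between reader's own z axis and vertical below 0.06 rad and z of reader in the frame of dock between 0.006 and 0.013 m and linear speed of reader below 0.01 m/s and angular speed of reader below 0.1 rad/s); the robot touches nothing.
It fails at once if the reader is pressed on the proof desk, platen or pad with more than 25 N (contact force between reader and desk above 25 N).
It fails at once if the gripper's fingers touch the proof desk or pad with more than 3 N (contact force between the fingers and desk above 3 N).
It fails at once if the platen or pad is shoved more than 8 mm from its setting (distance of patch from where it was at the start of the episode above 0.008 m).
It fails at once if the reader tips over or is laid flat (its axis more than 69 degrees from upright) (angle between reader's own z axis and vertical above 1.2 rad).
It fails at once if one of the seven bystanders (can, type block, bar, brush, mallet, key, bottle) is moved more than 25 mm (distance of any of ink_can, wood_type, furniture_bar, brush, mallet, quoin_key, wash_bottle from where it was at the start of the episode above 0.025 m).
It also fails if it takes over 64 s, if anything falls off the work surface, if the arm or the gripper's body presses on something with over 40 N, if the wrist force passes 120 N, or if a joint passes its speed limit or range.

## Working session

There is one attempt and no reset: what is moved stays moved. The work goes in short steps, Python scripts to look and compute and a tool call to move; the robot and the scene stay as the last step left them, time stands still between calls to the robot, and variables do not carry over. Pictures are saved under pics/ and viewed, about 8 in all and at most 12, crops included, and the job is handed in when it is done.

Besides the shell and the picture viewer there is one more tool, called after "Emit:" as a command line: name --argument value ..., lists and objects as JSON in quotes. arm_command: Moves the arm, as the interface text tells. Its arguments: {"type":"object","properties":{"increments":{"type":"array","items":{"type":"object","properties":{"gripper":{"type":"number"},"slide":{"type":"array","items":{"type":"number"}},"yaw":{"type":"number"}}}},"grip_force":{"type":"number"}},"required":["increments"]}

```bash
mkdir -p pics; cat > h.py <<'E'
import cv2, numpy as np
from station import readout, imaging, job
def snap(n,tag,crop=None,s=1):
    c=imaging.camera(n); np.savez(f'{tag}.npz',**c)
    im=c['color'][:,:,::-1]
    if crop: x0,y0,x1,y1=crop; im=im[y0:y1,x0:x1]
    cv2.imwrite(f'pics/{tag}.png',cv2.resize(im,None,fx=s,fy=s,interpolation=cv2.INTER_CUBIC)); return c
def proj(c,P):
    return cv2.projectPoints(np.array(P,float).reshape(-1,3),c['rvec'],c['tvec'],c['mtx'],c['D'])[0][:,0]
def ray(c,uv):
    p=cv2.undistortPoints(np.array(uv,float).reshape(-1,1,2),c['mtx'],c['D'])[:,0]
    R=cv2.Rodrigues(c['rvec'])[0]; d=np.c_[p,np.ones(len(p))]@R
    return (-R.T@np.ravel(c['tvec'])),d
def onz(c,uv,z):
    o,d=ray(c,uv); return o+d*((z-o[2])/d[:,2])[:,None]
E
python3 - <<'E'
from h import *
for n in('top','side'):
    c=snap(n,n+'0',s=1.42); o,_=ray(c,[[0,0]]); print(n,o)
print(readout.get_obs())
E
```

```text
top [0.30614181 0.01516699 1.32412217]
side [ 0.28025819 -0.71096844  0.99034064]
{'time_s': 0.1, 'qpos': array([ 1.18144327e+00,  3.00427675e-01,  1.52153568e+00, -1.05003240e-07,
        1.32066526e+00, -6.65816420e-02]), 'joint_vel': array([ 2.29568875e-04,  8.46615989e-05, -2.06912214e-03,  2.66848122e-03,
       -4.27970163e-04,  1.18593061e-03]), 'tau': array([ 3.19878920e-03, -5.32638645e+01, -3.53284800e+01,  7.10254116e-02,
        2.33854365e-02,  4.10021457e-06]), 'ee_pos': array([0.17436206, 0.52138329, 0.20492934]), 'eef_rot': array([-3.14055898e+00, -6.88239330e-05,  2.81882122e+00]), 'force': array([ 0.09651494, -0.50136391, -0.25839253]), 'moment': array([ 0.04962758,  0.02376825, -0.02690073]), 'grip_width': 0.09437021367427881}
```

View pics/top0.png

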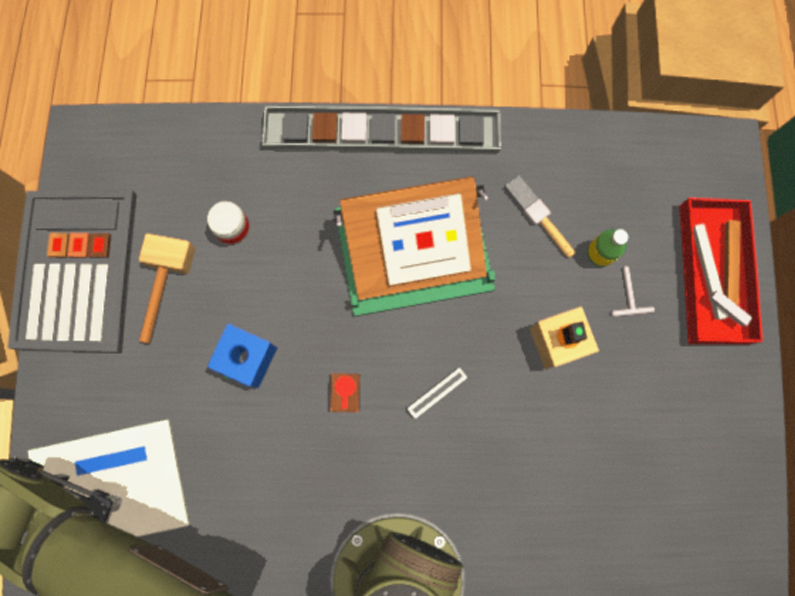

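View pics/side0.png

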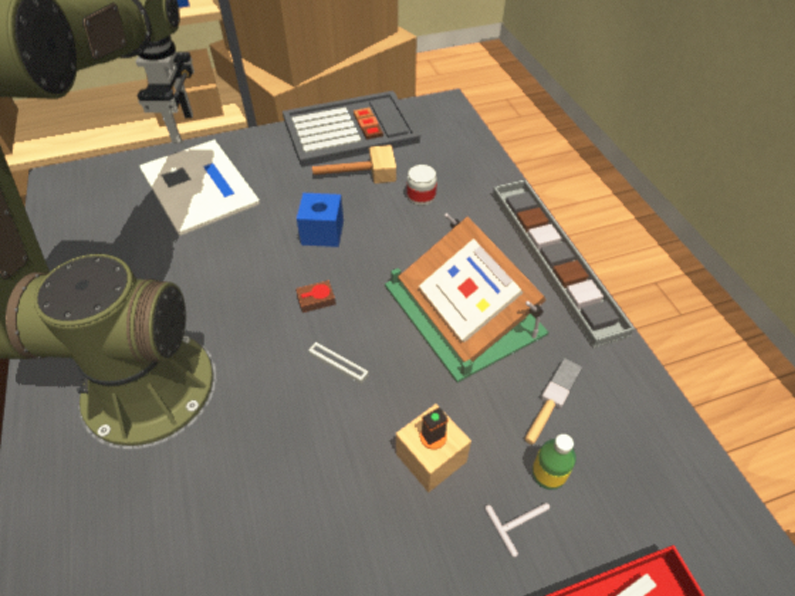

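```bash
python3 - <<'E'
import cv2,numpy as np
t=np.load('top0.npz')['color'][:,:,::-1]; s=np.load('side0.npz')['color'][:,:,::-1]
def cr(i,x,y,w,h,k): return cv2.resize(i[y:y+h,x:x+w],(w*k,h*k),interpolation=cv2.INTER_CUBIC)
a=np.vstack([np.hstack([cr(t,366,214,66,50,6),cr(t,140,226,66,50,6)]),np.hstack([cr(s,272,281,66,50,6),cr(s,194,130,66,50,6)])])
cv2.imwrite('pics/A.png',a)
b=np.hstack([cr(t,228,118,128,106,3),cr(s,265,145,130,106,3)]) 
b=np.vstack([b]); cv2.imwrite('pics/B.png',b); print(a.shape,b.shape)
E
```

```text
(600, 792, 3) (318, 774, 3)
```

View pics/A.png

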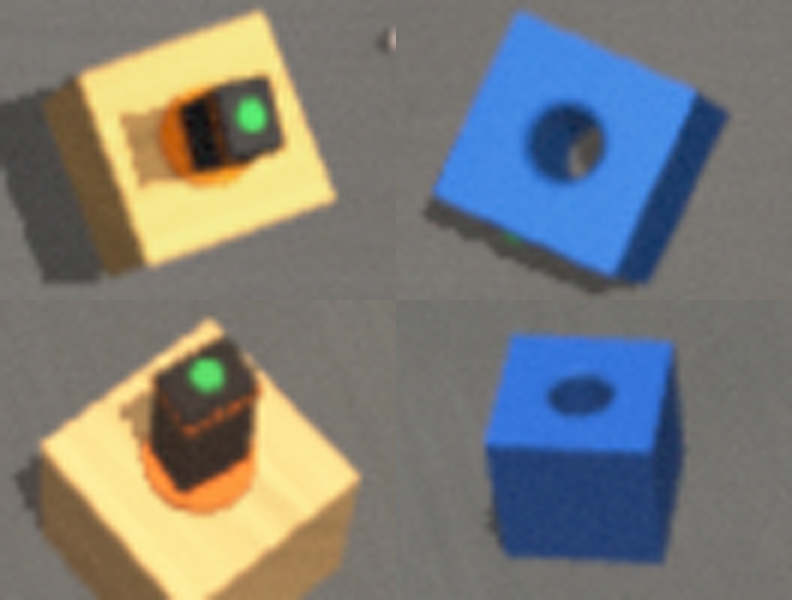

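View pics/B.png

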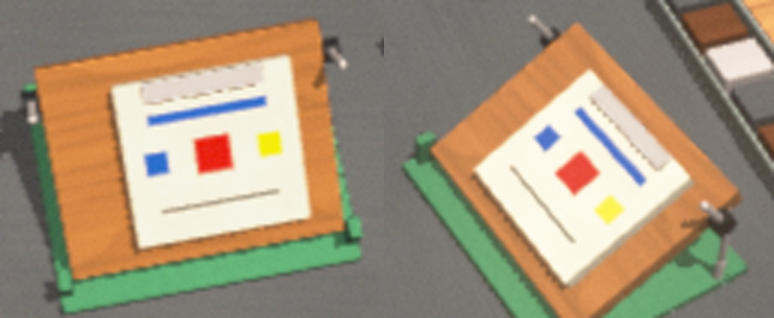

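```bash
cat > m.py <<'E'
from h import *
from scipy.optimize import least_squares
from scipy.spatial.transform import Rotation as Ro
T=dict(np.load('top0.npz'));S=dict(np.load('side0.npz'))
f=lambda p,x0,y0,k:np.c_[x0+(np.array(p)[:,0]+.5)/k-.5,y0+(np.array(p)[:,1]+.5)/k-.5]
def block(uv,uvs=None):
    sq=np.array([[1,1],[1,-1],[-1,-1],[-1,1]])*.045
    def pts(q):
        c,s=np.cos(q[2]),np.sin(q[2]); return np.c_[sq@np.array([[c,s],[-s,c]])+q[:2],np.full(4,.085)]
    W=onz(T,uv,.085); q0=[*W[:,:2].mean(0),np.arctan2(*(W[0]-W[3])[1::-1])]
    r=lambda q:np.r_[(proj(T,pts(q))-uv).ravel(),(0 if uvs is None else np.nan_to_num(proj(S,pts(q))-uvs).ravel())]
    R=least_squares(r,q0); return R.x,np.abs(R.fun).max()
# order: TL TR BR BL in top picture (=+x+y, +x-y, -x-y, -x+y)
n=np.nan
print('rack',block(f([(80,75),(263,12),(335,198),(148,265)],366,214,6)))
print('dock',block(f([(124,12),(301,92),(216,277),(39,197)],140,226,6),None))
print('dock hole',onz(T,f([(170,142)],140,226,6),.085),'side',onz(S,f([(581-396,395-300)],194,130,6),.085))
print('lamp top',onz(T,f([(252,116)],366,214,6),.157),'side',onz(S,f([(207,75)],272,281,6),.157))
print('handle top corners T',onz(T,f([(218,88),(268,78),(283,145),(228,163)],366,214,6),.157)[:,:2])
print('handle top corners S',onz(S,f([(155,85),(180+52,38),(258,90),(182,130)],272,281,6),.157)[:,:2])
def tri(a,b):
    o1,d1=ray(T,a);o2,d2=ray(S,b);out=[]
    for u,v in zip(d1,d2):
        A=np.c_[u,-v];t=np.linalg.lstsq(A,o2-o1,rcond=None)[0];p,q=o1+u*t[0],o2+v*t[1];out.append([*(p+q)/2,np.linalg.norm(p-q)])
    return np.array(out)
def rect(w,l,tu,su,x0):
    B=np.array([[l,w,0],[l,-w,0],[-l,-w,0],[-l,w,0]])/2
    P=lambda q:Ro.from_euler('ZY',[q[3],-q[4]]).apply(B)+q[:3]
    r=lambda q:np.nan_to_num(np.r_[(proj(T,P(q))-tu).ravel(),(proj(S,P(q))-su).ravel()])
    R=least_squares(r,x0); J=R.jac;return R.x,np.abs(R.fun).max(),np.sqrt(np.diag(np.linalg.inv(J.T@J)))[4]*.4
pt=f([(112,88),(290,57),(310,217),(140,247)],228,118,3);ps=f([(211,72),(306,182),(183,285),(90,168)],265,145,3)
wt=f([(37,68),(318,20),(345,230),(73,280)],228,118,3);ws=f([(193,22),(356,193),(n,n),(48,148)],265,145,3)
print('pad tri',tri(pt,ps)); print('patch',tri(f([(214,155)],228,118,3),f([(193,173)],265,145,3)))
x0=[.55,0,.1,.2,.4]
print('pad',rect(.16,.15,pt,ps,x0)); print('platen',rect(.26,.2,wt,ws,x0))
E
python3 m.py
```

```text
rack (array([ 0.47193389, -0.31678091,  0.34222724]), np.float64(0.2991789347816507))
dock (array([ 0.42518745,  0.30596411, -0.38926392]), np.float64(0.3395458814270853))
dock hole [[0.42608841 0.30582072 0.085     ]] side [[0.42280157 0.30375118 0.085     ]]
lamp top [[ 0.47156407 -0.31720162  0.157     ]] side [[ 0.46971478 -0.31632464  0.157     ]]
handle top corners T [[ 0.48333695 -0.30280498]
 [ 0.48798857 -0.32462956]
 [ 0.45935903 -0.3302865 ]
 [ 0.45134354 -0.30627994]]
handle top corners S [[ 0.44978037 -0.31391739]
 [ 0.48423508 -0.30484998]
 [ 0.48559171 -0.32828634]
 [ 0.45295152 -0.33439268]]
pad tri [[ 7.01619757e-01  5.11949902e-02  1.27817920e-01  1.61280776e-03]
 [ 7.30865807e-01 -1.07029724e-01  1.28194108e-01  4.24109843e-03]
 [ 6.02562203e-01 -1.32992132e-01  5.70490241e-02  4.07879948e-04]
 [ 5.68693012e-01  2.42505213e-02  6.26133169e-02  2.91836990e-03]]
patch [[ 0.64804075 -0.04128875  0.0980807   0.0018305 ]]
pad (array([ 0.65088937, -0.04113601,  0.09396617,  0.19579216,  0.47732776]), np.float64(1.0056608795437114), np.float64(0.014295708087356473))
platen (array([ 0.6555049 , -0.02389049,  0.08159679,  0.20028218,  0.50113244]), np.float64(0.9617871639760551), np.float64(0.011399651800666493))
```

Emit:
arm_command --increments '[{"slide":[0.15,-0.17,0.07],"yaw":-0.6,"gripper":1},{"slide":[0.276,-0.371,0.075],"yaw":-1.4},{"slide":[0.276,-0.371,0.075],"yaw":-1.4},{"slide":[0.276,-0.371,0.075],"yaw":-1.4},{"slide":[0.276,-0.371,0.075],"yaw":-1.4},{"slide":[0.276,-0.371,0.075],"yaw":-1.4},{"slide":[0.276,-0.371,0.075],"yaw":-1.4},{"slide":[0.276,-0.371,0.075],"yaw":-1.4}]'

```text
invalid input
```

Emit:
arm_command --grip_force 20 --increments '[{"gripper":1,"slide":[0.15,-0.17,0.07],"yaw":-0.6},{"gripper":1,"slide":[0.276,-0.371,0.075],"yaw":-1.4},{"gripper":1,"slide":[0.276,-0.371,0.075],"yaw":-1.4},{"gripper":1,"slide":[0.276,-0.371,0.075],"yaw":-1.4},{"gripper":1,"slide":[0.276,-0.371,0.075],"yaw":-1.4},{"gripper":1,"slide":[0.276,-0.371,0.075],"yaw":-1.4},{"gripper":1,"slide":[0.276,-0.371,0.075],"yaw":-1.4},{"gripper":1,"slide":[0.276,-0.371,0.075],"yaw":-1.4}]'

```text
time_s: 1.1
ee_pos: [0.4516, 0.1482, 0.2806]
eef_rot: [-3.142, 0.0, 1.412]
force: [0.1, 0.3, -0.1]
grip_width: 0.0943
```

Emit:
arm_command --increments '[{"gripper":1,"slide":[0.021,-0.468,-0.05],"yaw":-1.23},{"gripper":1,"slide":[0.021,-0.468,-0.05],"yaw":-1.23},{"gripper":1,"slide":[0.021,-0.468,-0.05],"yaw":-1.23},{"gripper":1,"slide":[0.021,-0.468,-0.05],"yaw":-1.23},{"gripper":1,"slide":[0.021,-0.468,-0.05],"yaw":-1.23},{"gripper":1,"slide":[0.021,-0.468,-0.05],"yaw":-1.23},{"gripper":1,"slide":[0.021,-0.468,-0.05],"yaw":-1.23},{"gripper":1,"slide":[0.021,-0.468,-0.05],"yaw":-1.23}]'

```text
time_s: 2.1
ee_pos: [0.4707, -0.32, 0.2293]
eef_rot: [-3.141, 0.001, 0.185]
force: [0.5, 1.0, -0.9]
grip_width: 0.0936
```

Emit:
arm_command --increments '[{"gripper":1,"slide":[0.0,0.0,0.0],"yaw":0},{"gripper":1,"slide":[0.0,0.0,0.0],"yaw":0},{"gripper":1,"slide":[0.0,0.0,0.0],"yaw":0}]'

```text
time_s: 2.48
ee_pos: [0.4717, -0.3164, 0.2309]
eef_rot: [3.141, -0.0, 0.19]
force: [-1.1, -0.1, 0.6]
grip_width: 0.0941
```

Emit:
arm_command --increments '[{"gripper":1,"slide":[0,0,-0.05],"yaw":0},{"gripper":1,"slide":[0,0,-0.09],"yaw":0},{"gripper":1,"slide":[0,0,-0.119],"yaw":0},{"gripper":1,"slide":[0,0,-0.119],"yaw":0},{"gripper":1,"slide":[0,0,-0.119],"yaw":0}]'

```text
time_s: 3.1
ee_pos: [0.4722, -0.3174, 0.1131]
eef_rot: [3.14, -0.001, 0.189]
force: [0.0, 0.1, 0.7]
grip_width: 0.0939
```

Emit:
arm_command --grip_force 15 --increments '[{"gripper":0,"slide":[0,0,0],"yaw":0},{"gripper":0,"slide":[0,0,0],"yaw":0},{"gripper":0,"slide":[0,0,0],"yaw":0},{"gripper":0,"slide":[0,0,0],"yaw":0},{"gripper":0,"slide":[0,0,0],"yaw":0},{"gripper":0,"slide":[0,0,0],"yaw":0}]'

```text
time_s: 3.85
ee_pos: [0.4715, -0.3174, 0.1114]
eef_rot: [-3.142, 0.0, 0.189]
force: [-0.4, -0.3, 0.9]
grip_width: 0.0373
```

Emit:
arm_command --increments '[{"gripper":0,"slide":[0,0,0],"yaw":0},{"gripper":0,"slide":[0,0,0],"yaw":0},{"gripper":0,"slide":[0,0,0],"yaw":0},{"gripper":0,"slide":[0,0,0],"yaw":0}]'

```text
time_s: 4.35
ee_pos: [0.4715, -0.3173, 0.1114]
eef_rot: [-3.141, 0.0, 0.189]
force: [-0.3, 1.7, -0.7]
grip_width: 0.0262
```

Emit:
arm_command --increments '[{"gripper":0,"slide":[0,0,0.02],"yaw":0.007},{"gripper":0,"slide":[0,0,0.04],"yaw":0.007},{"gripper":0,"slide":[0,0,0.053],"yaw":0.007},{"gripper":0,"slide":[0,0,0.053],"yaw":0.007},{"gripper":0,"slide":[-0.005,-0.001,0.053],"yaw":0.007},{"gripper":0,"slide":[-0.01,-0.002,0.053],"yaw":0.007},{"gripper":0,"slide":[-0.014,-0.0028,0.053],"yaw":0.007},{"gripper":0,"slide":[-0.018,-0.0036,0.053],"yaw":0.007}]'

```text
time_s: 5.35
ee_pos: [0.4531, -0.3209, 0.1642]
eef_rot: [-3.141, 0.0, 0.196]
force: [2.8, 1.8, -2.4]
grip_width: 0.0262
```

Emit:
arm_command --increments '[{"gripper":0,"slide":[-0.004,-0.0008,-0.0005],"yaw":0},{"gripper":0,"slide":[-0.008,-0.0016,-0.001],"yaw":0},{"gripper":0,"slide":[-0.012,-0.0024,-0.0017],"yaw":0},{"gripper":0,"slide":[-0.016,-0.0032,-0.0025],"yaw":0},{"gripper":0,"slide":[-0.02,-0.004,-0.003],"yaw":0},{"gripper":0,"slide":[-0.025,-0.005,-0.004],"yaw":0},{"gripper":0,"slide":[-0.03,-0.006,-0.0047],"yaw":0},{"gripper":0,"slide":[-0.0325,-0.0065,-0.0054],"yaw":0}]'

```text
time_s: 6.35
ee_pos: [0.4206, -0.3276, 0.1589]
eef_rot: [-3.141, 0.0, 0.196]
force: [3.0, 0.7, -3.5]
grip_width: 0.0262
```

```bash
python3 - <<'E'
from h import *
snap('side','side1',(250,180,390,340),4)
print(readout.get_obs()['ee_pos'],readout.get_obs()['force'])
E
```

```text
[ 0.42048392 -0.32763866  0.15886087] [ 2.4262164   1.15511866 -2.87423303]
```

View pics/side1.png

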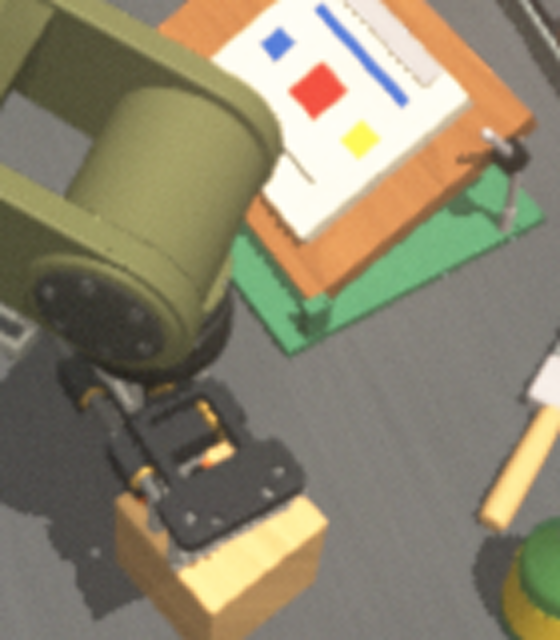

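Emit:
arm_command --grip_force 50 --increments '[{"gripper":0,"slide":[0,0,0],"yaw":0},{"gripper":0,"slide":[0,0,0],"yaw":0},{"gripper":0,"slide":[0,0,0.02],"yaw":0},{"gripper":0,"slide":[0,0,0.05],"yaw":0},{"gripper":0,"slide":[0,0,0.09],"yaw":0},{"gripper":0,"slide":[0,0,0.12],"yaw":0},{"gripper":0,"slide":[0.0,0.0,0.141],"yaw":0},{"gripper":0,"slide":[0.0,0.0,0.141],"yaw":0}]'

```text
time_s: 7.4
ee_pos: [0.4211, -0.3278, 0.3011]
eef_rot: [3.14, -0.001, 0.196]
force: [0.1, 0.3, -4.3]
grip_width: 0.026
```

Emit:
arm_command --increments '[{"gripper":0,"slide":[0.02,0.04,0],"yaw":0},{"gripper":0,"slide":[0.04,0.08,0],"yaw":0},{"gripper":0,"slide":[0.06,0.12,0.0],"yaw":0},{"gripper":0,"slide":[0.09,0.165,0.0],"yaw":0},{"gripper":0,"slide":[0.115,0.21,0.0],"yaw":0},{"gripper":0,"slide":[0.14,0.25,0.0],"yaw":0},{"gripper":0,"slide":[0.15,0.271,0.0],"yaw":0},{"gripper":0,"slide":[0.15,0.271,0.0],"yaw":0}]'

```text
time_s: 8.4
ee_pos: [0.571, -0.0553, 0.2983]
eef_rot: [-3.141, 0.002, 0.198]
force: [0.3, 0.0, -3.0]
grip_width: 0.0253
```

```bash
python3 - <<'E'
from h import *
c=snap('side','side2',(220,90,420,240),4)
o=readout.get_obs();p=o['ee_pos']+[0,0,.019];print(o['ee_pos'],o['force'],o['moment'])
t,y=.487,.197;n=np.array([-np.sin(t)*np.cos(y),-np.sin(t)*np.sin(y),np.cos(t)])
for s in(0,16,75,81,120,147): print(s,(proj(c,p+n*(s-120.4)/1000)[0]-[220,90])*4)
E
```

```text
[ 0.5707347  -0.05629745  0.29861862] [ 0.16028767 -0.70347231 -2.50966305] [-0.07831717  0.25928611 -0.01508051]
0 [423.82615979 350.55510622]
16 [416.01250645 339.67799305]
75 [385.41268931 297.08175137]
81 [382.13275346 292.51600717]
120 [359.98925422 261.69209151]
147 [343.7696324  239.11462372]
```

View pics/side2.png

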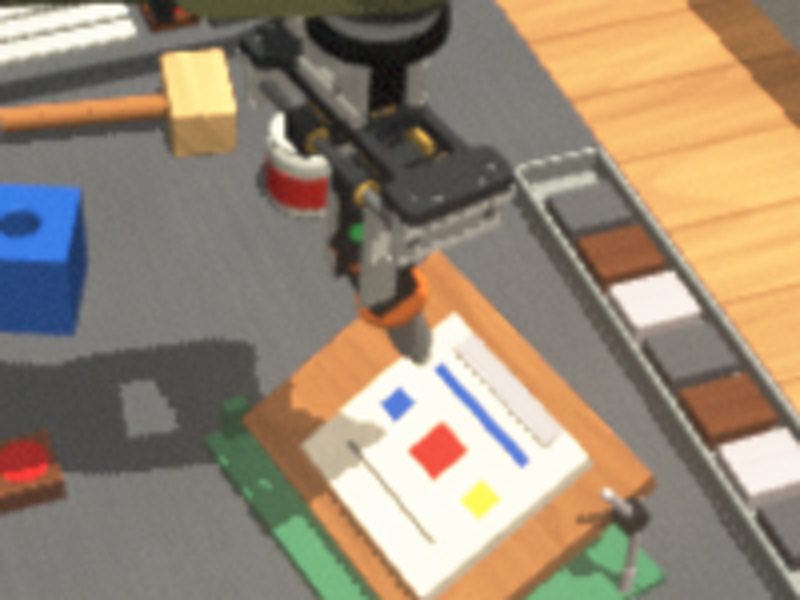

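```bash
cat > ov.py <<'E'
from h import *
def rings(c,p,t,y,dx=0,s0=120.4,roll=0):
    from scipy.spatial.transform import Rotation as Ro
    R=Ro.from_euler('ZYX',[y,-t,roll]); a=np.linspace(0,2*np.pi,60)
    out=[]
    for s,r in((0,8),(16,13),(75,23),(81,23)):
        P=np.c_[r*np.cos(a),r*np.sin(a),np.full(60,s-s0)]/1000; out.append(proj(c,p+R.apply(P+[dx/1000,0,0])))
    return out
def draw(c,tag,x0,y0,w,h,k,specs,p):
    im=cv2.resize(c['color'][y0:y0+h,x0:x0+w,::-1],(w*k,h*k),interpolation=cv2.INTER_CUBIC); ims=[im.copy()]
    for t in specs:
        i=im.copy()
        for r in rings(c,p,t,.197): cv2.polylines(i,[np.int32((r-[x0,y0]+.5)*k)],True,(255,255,0),1)
        cv2.putText(i,str(t),(5,20),0,.6,(255,255,255),1); ims.append(i)
    return np.hstack(ims)
E
python3 - <<'E'
from ov import *
c=dict(np.load('side2.npz'));p=readout.get_obs()['ee_pos']+[0,0,.019]
T=imaging.camera('top');np.savez('top2.npz',**T);q=proj(T,p)[0];print(q)
a=draw(c,'',300,145,33,37,8,[.40,.487],p)
u,v=np.int32(q); b=draw(T,'',u-15,v-24,33,37,8,[.40,.487],p)
cv2.imwrite('pics/ov2.png',np.vstack([a,b]));print(np.vstack([a,b]).shape)
E
```

```text
[310.17789126 176.88334542]
(592, 792, 3)
```

View pics/ov2.png

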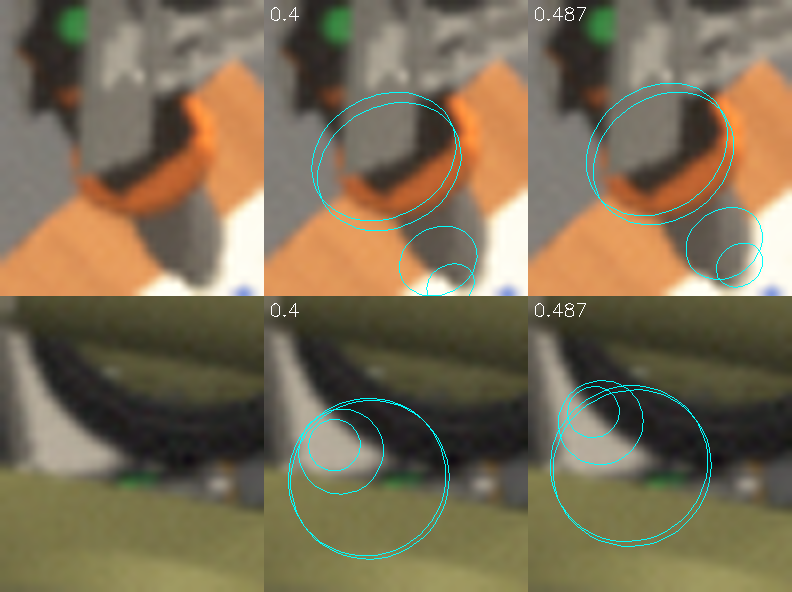

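Emit:
arm_command --increments '[{"gripper":0,"slide":[0.005,0,-0.03],"yaw":0},{"gripper":0,"slide":[0.01,0,-0.06],"yaw":0},{"gripper":0,"slide":[0.01,0,-0.077],"yaw":0},{"gripper":0,"slide":[0.01,0,-0.077],"yaw":0},{"gripper":0,"slide":[0.01,0,-0.077],"yaw":0}]'

```text
time_s: 9.12
ee_pos: [0.5813, -0.0569, 0.2244]
eef_rot: [3.141, -0.002, 0.195]
force: [-0.6, -0.2, -2.8]
grip_width: 0.0259
```

```bash
python3 - <<'E'
from ov import *
p=readout.get_obs()['ee_pos']+[0,0,.019]
c=imaging.camera('side');np.savez('side3.npz',**c);q=proj(c,p)[0];print(p,q)
u,v=np.int32(q); x0,y0=u-12,v-6; print(x0,y0)
im=c['color'][y0:y0+40,x0:x0+53,::-1]
cv2.imwrite('pics/side3.png',cv2.resize(im,None,fx=15,fy=15,interpolation=cv2.INTER_CUBIC))
for t in(.3,.4,.487):
  for r,n in zip(rings(c,p,t,.197),('tip','b16','f75','f81')):
    r=(r-[x0,y0]+.5)*15; print(t,n,r.min(0).round(),r.max(0).round(),r.mean(0).round())
E
```

```text
[ 0.58125127 -0.05685535  0.24339044] [312.38568223 176.11882449]
300 170
0.3 tip [278. 424.] [363. 499.] [321. 461.]
0.3 b16 [235. 356.] [375. 479.] [306. 417.]
0.3 f75 [115. 134.] [374. 356.] [246. 243.]
0.3 f81 [108. 115.] [368. 338.] [240. 225.]
0.4 tip [331. 385.] [415. 462.] [374. 423.]
0.4 b16 [282. 321.] [420. 448.] [352. 383.]
0.4 f75 [139. 114.] [393. 346.] [267. 228.]
0.4 f81 [129.  97.] [385. 329.] [258. 211.]
0.487 tip [376. 349.] [459. 428.] [418. 388.]
0.487 b16 [323. 288.] [458. 418.] [391. 352.]
0.487 f75 [159.  96.] [409. 335.] [285. 214.]
0.487 f81 [147.  81.] [398. 321.] [274. 199.]
```

View pics/side3.png

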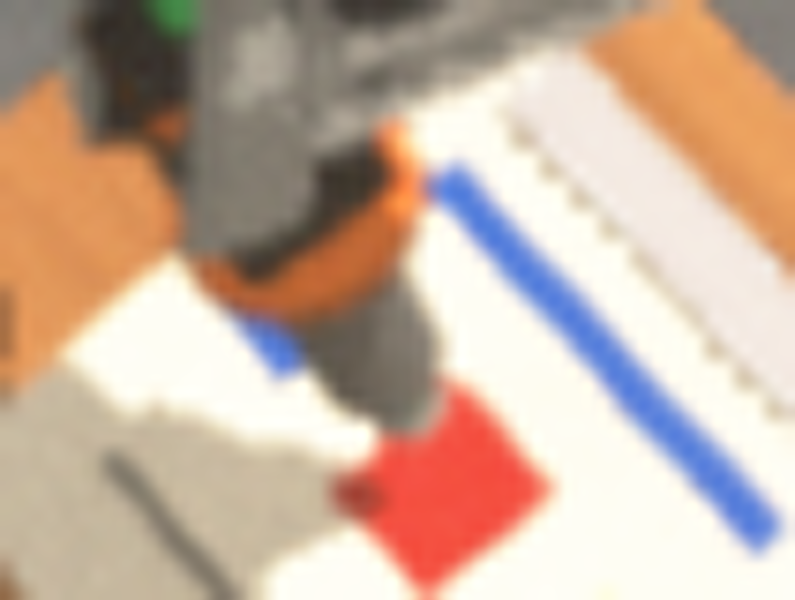

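```bash
cat > fit.py <<'E'
from ov import *
from scipy.optimize import least_squares
def fit(c,p,x0,y0,k,ob,roll=False):
    # ob: flange maxx,maxy, b16 maxx, tip maxx, tip maxy
    def r(q):
        R=[(r-[x0,y0]+.5)*k for r in rings(c,p,q[0],.197,q[1],q[2])]
        fl=np.vstack(R[2:])
        m=np.array([fl[:,0].max(),fl[:,1].max(),R[1][:,0].max(),R[0][:,0].max(),R[0][:,1].max()])
        return np.r_[(m-ob)/4,(q[1]-0)/10,(q[2]-120.4)/10]
    s=least_squares(r,[.42,0,120.4],diff_step=1e-3); print(s.x.round(3),(s.fun[:5]*4).round(1))
    return s.x
E
python3 - <<'E'
from fit import *
c=dict(np.load('side3.npz'))
p=np.array([.58125,-.05686,.24339])
fit(c,p,300,170,15,[425,322,441,445,436])
E
```

```text
[  0.4     6.505 119.295] [-3.4 -2.1  6.5 -3.   2.5]
```

Emit:
arm_command --increments '[{"gripper":0,"slide":[-0.01,0,0.05],"yaw":0},{"gripper":0,"slide":[-0.02,-0.03,0.077],"yaw":0},{"gripper":0,"slide":[-0.045,-0.075,0.077],"yaw":0},{"gripper":0,"slide":[-0.07,-0.12,0.077],"yaw":0},{"gripper":0,"slide":[-0.1,-0.165,0.077],"yaw":0},{"gripper":0,"slide":[-0.125,-0.21,0.077],"yaw":0},{"gripper":0,"slide":[-0.145,-0.25,0.077],"yaw":0},{"gripper":0,"slide":[-0.16,-0.271,0.077],"yaw":0}]'

```text
time_s: 10.18
ee_pos: [0.4199, -0.3293, 0.3011]
eef_rot: [3.14, -0.001, 0.194]
force: [0.1, 0.6, -3.6]
grip_width: 0.0256
```

Emit:
arm_command --increments '[{"gripper":0,"slide":[0,0,0],"yaw":0},{"gripper":0,"slide":[0,0,-0.03],"yaw":0},{"gripper":0,"slide":[0,0,-0.06],"yaw":0},{"gripper":0,"slide":[0,0,-0.08],"yaw":0},{"gripper":0,"slide":[0,0,-0.1],"yaw":0},{"gripper":0,"slide":[0,0,-0.12],"yaw":0},{"gripper":0,"slide":[0,0,-0.135],"yaw":0},{"gripper":0,"slide":[0,0,-0.141],"yaw":0}]'

```text
time_s: 11.18
ee_pos: [0.4212, -0.3271, 0.1587]
eef_rot: [-3.141, 0.0, 0.196]
force: [1.1, 0.4, -2.7]
grip_width: 0.0255
```

Emit:
arm_command --grip_force 15 --increments '[{"gripper":0,"slide":[0,0,0],"yaw":0},{"gripper":0,"slide":[-0.002,-0.0004,-0.001],"yaw":0},{"gripper":0,"slide":[-0.004,-0.0008,-0.002],"yaw":0},{"gripper":0,"slide":[-0.006,-0.0012,-0.003],"yaw":0},{"gripper":0,"slide":[-0.0075,-0.0015,-0.0035],"yaw":0},{"gripper":0,"slide":[-0.0085,-0.0017,-0.0035],"yaw":0},{"gripper":0,"slide":[-0.0085,-0.0017,-0.0035],"yaw":0}]'

```text
time_s: 12.05
ee_pos: [0.4124, -0.3293, 0.1555]
eef_rot: [3.142, -0.0, 0.196]
force: [2.6, 0.9, -2.2]
grip_width: 0.0258
```

Emit:
arm_command --grip_force 50 --increments '[{"gripper":0,"slide":[0,0,0],"yaw":0},{"gripper":0,"slide":[0,0,0],"yaw":0},{"gripper":0,"slide":[0,0,0.02],"yaw":0},{"gripper":0,"slide":[0,0,0.05],"yaw":0},{"gripper":0,"slide":[0,0,0.09],"yaw":0},{"gripper":0,"slide":[0,0,0.12],"yaw":0},{"gripper":0,"slide":[0.0,0.0,0.1445],"yaw":0},{"gripper":0,"slide":[0.0,0.0,0.1445],"yaw":0}]'

```text
time_s: 13.05
ee_pos: [0.4125, -0.3295, 0.301]
eef_rot: [3.14, -0.001, 0.196]
force: [-0.2, -0.0, -3.8]
grip_width: 0.0259
```

Emit:
arm_command --increments '[{"gripper":0,"slide":[0.02,0.04,0],"yaw":0},{"gripper":0,"slide":[0.04,0.08,0],"yaw":0},{"gripper":0,"slide":[0.06,0.12,0.0],"yaw":0},{"gripper":0,"slide":[0.09,0.165,0.0],"yaw":0},{"gripper":0,"slide":[0.12,0.21,0.0],"yaw":0},{"gripper":0,"slide":[0.15,0.25,-0.03],"yaw":0},{"gripper":0,"slide":[0.1685,0.2727,-0.06],"yaw":0},{"gripper":0,"slide":[0.1685,0.2727,-0.077],"yaw":0}]'

```text
time_s: 14.05
ee_pos: [0.5805, -0.0549, 0.2192]
eef_rot: [-3.14, 0.005, 0.198]
force: [-0.4, -1.1, -3.5]
grip_width: 0.0259
```

Emit:
arm_command --increments '[{"gripper":0,"slide":[0,0,0],"yaw":0},{"gripper":0,"slide":[0,0,0],"yaw":0}]'

```text
time_s: 14.3
ee_pos: [0.5809, -0.0574, 0.224]
eef_rot: [3.141, -0.001, 0.195]
force: [-0.9, 0.4, -3.0]
grip_width: 0.0258
```

```bash
python3 - <<'E'
from ov import *
p=readout.get_obs()['ee_pos']+[0,0,.019]
c=imaging.camera('side');np.savez('side4.npz',**c);q=proj(c,p)[0];print(p,q)
x0,y0=300,170
im=c['color'][y0:y0+40,x0:x0+53,::-1]
cv2.imwrite('pics/side4.png',cv2.resize(im,None,fx=15,fy=15,interpolation=cv2.INTER_CUBIC))
E
```

```text
[ 0.58088407 -0.05742003  0.24297162] [312.32239432 176.4209945 ]
```

View pics/side4.png

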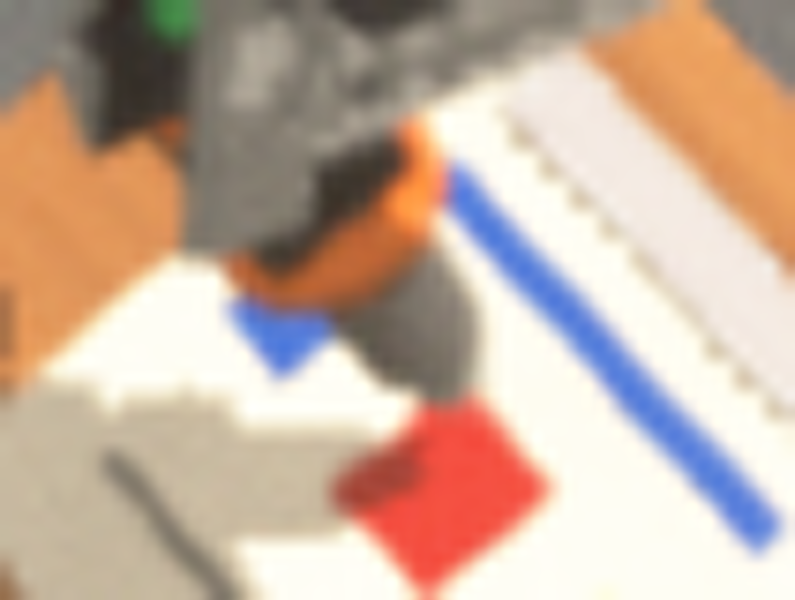

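```bash
python3 - <<'E'
from fit import *
c=dict(np.load('side4.npz'))
p=np.array([.58088,-.05742,.24297])
s=fit(c,p,300,170,15,[446,308,480,480,404])
s=fit(c,p,300,170,15,[446,308,478,474,404])
s=fit(c,p,300,170,15,[446,308,482,488,404])
from scipy.spatial.transform import Rotation as Ro
R=Ro.from_euler('ZY',[.197,-s[0]])
tip=p+R.apply([s[1]/1000,0,-s[2]/1000]); print('tip',tip, 'axis',R.apply([0,0,1]))
for P in ([.6480,-.0413,.098],[.6509,-.0411,.094]):
    print('tip in patch frame',Ro.from_euler('ZY',[.197,-.487]).inv().apply(tip-P))
E
```

```text
[  0.459   9.338 118.679] [-3.9 -3.4  2.8  1.2  3.9]
[  0.45    9.668 118.13 ] [-4.7 -4.7  1.6  3.3  5.4]
[  0.471   8.892 119.368] [-2.9 -1.7  4.9 -1.9  2.1]
tip [ 0.64172856 -0.04527532  0.14060904] axis [-0.44464207 -0.08874551  0.89130111]
tip in patch frame [ 0.01381729 -0.00267093  0.04089759]
tip in patch frame [ 0.01314132 -0.00229945  0.04578176]
```

Emit:
arm_command --increments '[{"gripper":0,"slide":[0.0,0.001,-0.01],"yaw":0},{"gripper":0,"slide":[0.001,0.002,-0.02],"yaw":0},{"gripper":0,"slide":[0.002,0.003,-0.028],"yaw":0},{"gripper":0,"slide":[0.0029,0.0032,-0.0335],"yaw":0},{"gripper":0,"slide":[0.0029,0.0032,-0.0355],"yaw":0},{"gripper":0,"slide":[0.0029,0.0032,-0.0355],"yaw":0}]'

```text
time_s: 15.1
ee_pos: [0.5839, -0.0533, 0.1876]
eef_rot: [3.142, -0.0, 0.196]
force: [0.5, -0.4, -2.9]
grip_width: 0.0256
```

Emit:
arm_command --increments '[{"gripper":0,"slide":[0,0,0],"yaw":0}]'

```text
time_s: 15.22
ee_pos: [0.584, -0.0533, 0.1878]
eef_rot: [3.141, -0.0, 0.196]
force: [-0.1, 0.1, -3.2]
grip_width: 0.0257
```

Emit:
arm_command --increments '[{"gripper":0,"slide":[0.0014,0.0003,-0.0026],"yaw":0},{"gripper":0,"slide":[0.0014,0.0003,-0.0026],"yaw":0}]'

```text
time_s: 15.48
ee_pos: [0.5854, -0.053, 0.1849]
eef_rot: [3.142, -0.0, 0.196]
force: [-0.2, -1.4, -4.0]
grip_width: 0.0258
```

Emit:
arm_command --increments '[{"gripper":0,"slide":[0.0009,0.0002,-0.0018],"yaw":0},{"gripper":0,"slide":[0.0009,0.0002,-0.0018],"yaw":0}]'

```text
time_s: 15.72
ee_pos: [0.5862, -0.0528, 0.1833]
eef_rot: [3.142, -0.0, 0.196]
force: [-2.0, -0.5, 0.7]
grip_width: 0.026
```

```bash
python3 - <<'E'
from ov import *
p=readout.get_obs()['ee_pos']+[0,0,.019];print(p,readout.get_obs()['force'])
c=imaging.camera('side');np.savez('side5.npz',**c)
x0,y0=300,170
im=c['color'][y0:y0+40,x0:x0+53,::-1]
cv2.imwrite('pics/side5.png',cv2.resize(im,None,fx=15,fy=15,interpolation=cv2.INTER_CUBIC))
E
```

```text
[ 0.58618877 -0.05282051  0.20231438] [-2.03041474 -0.462297    0.74029581]
```

View pics/side5.png

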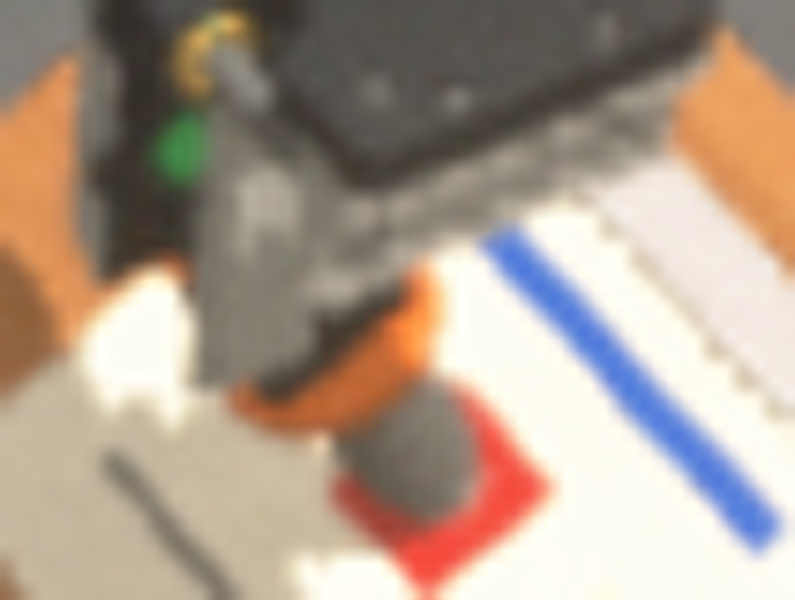

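Emit:
arm_command --increments '[{"gripper":0,"slide":[0.0005,0.0001,-0.0009],"yaw":0},{"gripper":0,"slide":[0.0009,0.0002,-0.0018],"yaw":0},{"gripper":0,"slide":[0.0014,0.0003,-0.0026],"yaw":0},{"gripper":0,"slide":[0.0014,0.0003,-0.0026],"yaw":0},{"gripper":0,"slide":[0.0014,0.0003,-0.0026],"yaw":0}]'

```text
time_s: 16.4
ee_pos: [0.5876, -0.0526, 0.1806]
eef_rot: [3.142, -0.0, 0.196]
force: [-4.0, -0.7, 4.9]
grip_width: 0.0257
```

Emit:
arm_command --increments '[{"gripper":0,"slide":[0,0,0],"yaw":0},{"gripper":0,"slide":[0,0,0],"yaw":0},{"gripper":0,"slide":[0,0,0],"yaw":0},{"gripper":0,"slide":[0,0,0],"yaw":0},{"gripper":0,"slide":[0,0,0],"yaw":0},{"gripper":0,"slide":[0,0,0],"yaw":0},{"gripper":0,"slide":[0,0,0],"yaw":0},{"gripper":0,"slide":[0,0,0],"yaw":0}]'

```text
time_s: 17.4
ee_pos: [0.5876, -0.0525, 0.1806]
eef_rot: [3.142, -0.0, 0.196]
force: [-3.7, -0.8, 4.6]
grip_width: 0.0257
```

Emit:
arm_command --increments '[{"gripper":0,"slide":[0,0,0],"yaw":0},{"gripper":0,"slide":[0,0,0],"yaw":0},{"gripper":0,"slide":[0,0,0],"yaw":0},{"gripper":0,"slide":[0,0,0],"yaw":0},{"gripper":0,"slide":[0,0,0],"yaw":0},{"gripper":0,"slide":[0,0,0],"yaw":0}]'

```text
time_s: 18.15
ee_pos: [0.5876, -0.0525, 0.1806]
eef_rot: [3.142, -0.0, 0.196]
force: [-2.9, -1.3, 3.1]
grip_width: 0.0257
```

```bash
python3 - <<'E'
from ov import *
o=readout.get_obs();p=o['ee_pos']+[0,0,.019];print(p,o['force'],o['joint_vel'].round(4))
c=imaging.camera('side');np.savez('side6.npz',**c)
x0,y0=300,170
im=c['color'][y0:y0+40,x0:x0+53,::-1]
cv2.imwrite('pics/side6.png',cv2.resize(im,None,fx=15,fy=15,interpolation=cv2.INTER_CUBIC))
E
```

```text
[ 0.58757489 -0.05251377  0.19956551] [-2.94086669 -1.30753481  3.05680658] [-0.0022 -0.0001 -0.0005 -0.0006  0.0004  0.0016]
```

View pics/side6.png

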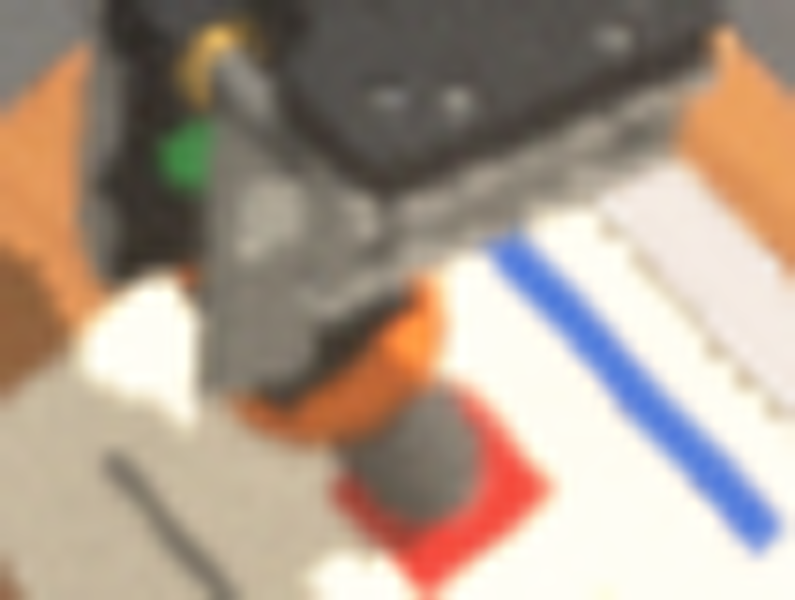

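Emit:
arm_command --increments '[{"gripper":0,"slide":[-0.007,-0.0014,0.0135],"yaw":0},{"gripper":0,"slide":[-0.02,-0.004,0.038],"yaw":0},{"gripper":0,"slide":[-0.03,-0.006,0.08],"yaw":0},{"gripper":0,"slide":[-0.06,0.03,0.12],"yaw":0},{"gripper":0,"slide":[-0.09,0.08,0.12],"yaw":0},{"gripper":0,"slide":[-0.12,0.13,0.12],"yaw":0},{"gripper":0,"slide":[-0.145,0.18,0.12],"yaw":0},{"gripper":0,"slide":[-0.165,0.23,0.12],"yaw":0}]'

```text
time_s: 19.2
ee_pos: [0.421, 0.1788, 0.3011]
eef_rot: [-3.141, -0.001, 0.196]
force: [1.2, 0.4, -3.1]
grip_width: 0.0259
```

Emit:
arm_command --increments '[{"gripper":0,"slide":[-0.02,0.045,0],"yaw":0},{"gripper":0,"slide":[-0.035,0.08,0],"yaw":0},{"gripper":0,"slide":[-0.047,0.105,0],"yaw":0},{"gripper":0,"slide":[-0.0523,0.1171,-0.02],"yaw":0},{"gripper":0,"slide":[-0.0523,0.1171,-0.06],"yaw":0},{"gripper":0,"slide":[-0.0523,0.1171,-0.1],"yaw":0},{"gripper":0,"slide":[-0.0523,0.1171,-0.115],"yaw":0},{"gripper":0,"slide":[-0.0523,0.1171,-0.115],"yaw":0}]'

```text
time_s: 20.2
ee_pos: [0.3702, 0.2945, 0.1858]
eef_rot: [3.141, 0.001, 0.196]
force: [-0.6, 0.4, -3.0]
grip_width: 0.0259
```

```bash
python3 - <<'E'
from ov import *
o=readout.get_obs();p=o['ee_pos']+[0,0,.019];print(p,o['force'])
c=imaging.camera('side');np.savez('side7.npz',**c)
q=proj(c,p)[0];x0,y0=np.int32(q)-[18,12];print(q,x0,y0)
im=c['color'][y0:y0+40,x0:x0+53,::-1]
cv2.imwrite('pics/side7.png',cv2.resize(im,None,fx=15,fy=15,interpolation=cv2.INTER_CUBIC))
E
```

```text
[0.37017467 0.29452564 0.20479568] [-0.5571151   0.38286425 -2.98616605]
[203.63461725 121.19518619] 185 109
```

Emit:
arm_command --increments '[{"gripper":0,"slide":[0,0,-0.01],"yaw":0},{"gripper":0,"slide":[0,0,-0.018],"yaw":0},{"gripper":0,"slide":[0,0,-0.024],"yaw":0},{"gripper":0,"slide":[0,0,-0.024],"yaw":0}]'

```text
time_s: 20.75
ee_pos: [0.3701, 0.2945, 0.1611]
eef_rot: [3.141, 0.001, 0.196]
force: [-0.3, -0.1, -1.5]
grip_width: 0.0259
```

Emit:
arm_command --increments '[{"gripper":0,"slide":[0,0,-0.004],"yaw":0},{"gripper":0,"slide":[0,0,-0.0075],"yaw":0},{"gripper":0,"slide":[0,0,-0.0075],"yaw":0}]'

```text
time_s: 21.12
ee_pos: [0.3702, 0.2945, 0.1538]
eef_rot: [3.141, 0.0, 0.196]
force: [-0.6, -1.1, -3.7]
grip_width: 0.0258
```

Emit:
arm_command --grip_force 15 --increments '[{"gripper":0,"slide":[0,0,0],"yaw":0},{"gripper":0,"slide":[0.005,0.001,0],"yaw":0},{"gripper":0,"slide":[0.01,0.002,0],"yaw":0},{"gripper":0,"slide":[0.0137,0.0027,0.0018],"yaw":0},{"gripper":0,"slide":[0.0177,0.0035,0.0035],"yaw":0},{"gripper":0,"slide":[0.0216,0.0043,0.0053],"yaw":0},{"gripper":0,"slide":[0.0265,0.0053,0.0078],"yaw":0},{"gripper":0,"slide":[0.0314,0.0063,0.0102],"yaw":0}]'

```text
time_s: 22.12
ee_pos: [0.4019, 0.301, 0.1644]
eef_rot: [-3.142, 0.0, 0.196]
force: [-2.1, -0.6, -3.2]
grip_width: 0.0255
```

Emit:
arm_command --increments '[{"gripper":0,"slide":[0.0039,0.0008,0.0015],"yaw":0},{"gripper":0,"slide":[0.0088,0.0017,0.0029],"yaw":0},{"gripper":0,"slide":[0.0137,0.0027,0.0045],"yaw":0},{"gripper":0,"slide":[0.0186,0.0037,0.0055],"yaw":0},{"gripper":0,"slide":[0.0235,0.0047,0.0064],"yaw":0},{"gripper":0,"slide":[0.0275,0.0055,0.007],"yaw":0},{"gripper":0,"slide":[0.0275,0.0055,0.007],"yaw":0}]'

```text
time_s: 23.0
ee_pos: [0.4296, 0.3064, 0.1713]
eef_rot: [-3.142, -0.001, 0.196]
force: [-0.7, -0.0, -2.7]
grip_width: 0.0261
```

```bash
python3 - <<'E'
from ov import *
o=readout.get_obs();p=o['ee_pos']+[0,0,.019];print(p,o['force'],o['moment'])
c=imaging.camera('side');np.savez('side8.npz',**c)
q=proj(c,p)[0];x0,y0=np.int32(q)-[18,12];print(q,x0,y0)
hsv=cv2.cvtColor(c['color'],cv2.COLOR_RGB2HSV)
m=cv2.inRange(hsv,(3,130,90),(16,255,255)); sub=m[y0:y0+50,x0:x0+53]; 
print('\n'.join(''.join('#' if v else '.' for v in r) for r in sub[:36]))
for t in(-.1,0,.1,.2): r=np.vstack(rings(c,p,t,.197,5,119)[2:])-[x0,y0]; print(t,r.min(0).round(1),r.max(0).round(1))
E
```

```text
[0.42958821 0.30643207 0.19029482] [-0.72998954 -0.01430207 -2.67238554] [ 0.08247762  0.36867084 -0.00667116]
[222.57224106 118.66494288] 204 106
.....................................................
.....................................................
.....................................................
.....................................................
.....................................................
.....................................................
.....................................................
.....................................................
................................................#####
.....................................################
........................#############################
........................#############################
...............##........############################
...............##........############################
.........................#################...........
..........................######.....................
.....................................................
...................................
[... 401 characters left out ...]
.........###.......####..........................
.............####...#######..........................
..............############...........................
..............###########............................
.................#######.............................
.....................................................
.....................................................
.....................................................
.....................................................
.....................................................
.....................................................
-0.1 [12.9 17.9] [27.7 28.4]
0 [14.1 17.2] [28.9 28.1]
0.1 [15.3 16.3] [30.  27.8]
0.2 [16.4 15.3] [31.  27.4]
```

Emit:
arm_command --grip_force 40 --increments '[{"gripper":0,"slide":[0,0,0],"yaw":0},{"gripper":0,"slide":[0,0,0],"yaw":0},{"gripper":0,"slide":[-0.005,-0.001,0],"yaw":0},{"gripper":0,"slide":[-0.0088,-0.0018,0],"yaw":0},{"gripper":0,"slide":[-0.0088,-0.0018,0],"yaw":0}]'

```text
time_s: 23.68
ee_pos: [0.4201, 0.3046, 0.1714]
eef_rot: [-3.142, -0.0, 0.196]
force: [0.3, 0.7, -3.8]
grip_width: 0.0257
```

Emit:
arm_command --increments '[{"gripper":0,"slide":[-0.005,-0.001,0],"yaw":0},{"gripper":0,"slide":[-0.006,-0.0012,0],"yaw":0}]'

```text
time_s: 23.92
ee_pos: [0.4152, 0.3037, 0.1718]
eef_rot: [-3.141, -0.003, 0.196]
force: [7.7, 1.3, -4.3]
grip_width: 0.0257
```

Emit:
arm_command --increments '[{"gripper":0,"slide":[-0.002,-0.0004,0],"yaw":0},{"gripper":0,"slide":[-0.002,-0.0004,0],"yaw":0}]'

```text
time_s: 24.18
ee_pos: [0.4132, 0.3033, 0.1719]
eef_rot: [-3.141, -0.003, 0.196]
force: [6.0, 2.3, -3.0]
grip_width: 0.0259
```

Emit:
arm_command --increments '[{"gripper":0,"slide":[-0.002,-0.0004,0],"yaw":0},{"gripper":0,"slide":[-0.002,-0.0004,0],"yaw":0}]'

```text
time_s: 24.42
ee_pos: [0.4113, 0.3029, 0.1719]
eef_rot: [-3.141, -0.003, 0.196]
force: [5.3, 1.1, -2.2]
grip_width: 0.0256
```

Emit:
arm_command --grip_force 8 --increments '[{"gripper":0,"slide":[0.002,0.0004,0],"yaw":0},{"gripper":0,"slide":[0.005,0.001,0],"yaw":0},{"gripper":0,"slide":[0.005,0.001,0],"yaw":0},{"gripper":0,"slide":[0.005,0.001,-0.003],"yaw":0},{"gripper":0,"slide":[0.005,0.001,-0.006],"yaw":0}]'

```text
time_s: 25.05
ee_pos: [0.4153, 0.3035, 0.1649]
eef_rot: [3.142, 0.0, 0.196]
force: [0.5, -0.3, -2.8]
grip_width: 0.0255
```

Emit:
arm_command --increments '[{"gripper":0,"slide":[0,0,-0.003],"yaw":0},{"gripper":0,"slide":[0,0,-0.006],"yaw":0}]'

```text
time_s: 25.3
ee_pos: [0.4153, 0.3036, 0.159]
eef_rot: [3.142, 0.0, 0.196]
force: [0.2, 0.1, -3.7]
grip_width: 0.0256
```

Emit:
arm_command --increments '[{"gripper":0,"slide":[0,0,-0.004],"yaw":0},{"gripper":0,"slide":[0,0,-0.008],"yaw":0},{"gripper":0,"slide":[0,0,-0.012],"yaw":0}]'

```text
time_s: 25.68
ee_pos: [0.4153, 0.3036, 0.1469]
eef_rot: [3.142, 0.0, 0.196]
force: [-0.4, 0.5, -2.9]
grip_width: 0.0256
```

Emit:
arm_command --increments '[{"gripper":0,"slide":[0,0,-0.004],"yaw":0},{"gripper":0,"slide":[0,0,-0.008],"yaw":0},{"gripper":0,"slide":[0,0,-0.012],"yaw":0}]'

```text
time_s: 26.05
ee_pos: [0.4154, 0.3036, 0.135]
eef_rot: [-3.142, 0.0, 0.196]
force: [0.0, -0.1, -2.8]
grip_width: 0.026
```

Emit:
arm_command --increments '[{"gripper":0,"slide":[0,0,-0.004],"yaw":0},{"gripper":0,"slide":[0,0,-0.008],"yaw":0},{"gripper":0,"slide":[0,0,-0.012],"yaw":0},{"gripper":0,"slide":[0,0,-0.016],"yaw":0},{"gripper":0,"slide":[0,0,-0.016],"yaw":0}]'

```text
time_s: 26.68
ee_pos: [0.4153, 0.3036, 0.119]
eef_rot: [-3.141, 0.0, 0.196]
force: [1.6, 1.7, -4.2]
grip_width: 0.0263
```

Emit:
arm_command --increments '[{"gripper":0,"slide":[0,0,-0.002],"yaw":0},{"gripper":0,"slide":[0,0,-0.004],"yaw":0}]'

```text
time_s: 26.92
ee_pos: [0.4156, 0.3037, 0.1154]
eef_rot: [-3.141, -0.001, 0.196]
force: [3.2, 1.0, 8.5]
grip_width: 0.0258
```

Emit:
arm_command --increments '[{"gripper":0,"slide":[0,0,-0.002],"yaw":0},{"gripper":0,"slide":[0,0,-0.003],"yaw":0}]'

```text
time_s: 27.18
ee_pos: [0.4164, 0.3039, 0.1135]
eef_rot: [-3.141, -0.003, 0.196]
force: [3.0, -0.6, 10.3]
grip_width: 0.0256
```

Emit:
arm_command --grip_force 3 --increments '[{"gripper":0,"slide":[0.002,0.0004,0.0],"yaw":0},{"gripper":0,"slide":[0.003,0.0006,-0.001],"yaw":0},{"gripper":0,"slide":[0.003,0.0006,-0.002],"yaw":0},{"gripper":0,"slide":[0.003,0.0006,-0.002],"yaw":0}]'

```text
time_s: 27.68
ee_pos: [0.4184, 0.3043, 0.1102]
eef_rot: [-3.141, -0.0, 0.196]
force: [-0.6, 2.9, 2.4]
grip_width: 0.0262
```

Emit:
arm_command --increments '[{"gripper":0.35,"slide":[0,0,0],"yaw":0},{"gripper":0.35,"slide":[0,0,0],"yaw":0},{"gripper":0.5,"slide":[0,0,0],"yaw":0},{"gripper":0.7,"slide":[0,0,0],"yaw":0},{"gripper":0.9,"slide":[0,0,0],"yaw":0},{"gripper":0.9,"slide":[0,0,0],"yaw":0},{"gripper":0.9,"slide":[0,0,0],"yaw":0},{"gripper":0.9,"slide":[0,0,0],"yaw":0}]'

```text
time_s: 28.68
ee_pos: [0.4184, 0.3042, 0.1102]
eef_rot: [3.142, 0.0, 0.196]
force: [0.4, -1.3, -0.0]
grip_width: 0.0844
```

Released; raise clear, move the arm away, and check.

Emit:
arm_command --increments '[{"gripper":1,"slide":[0,0,0.02],"yaw":0},{"gripper":1,"slide":[0,0,0.05],"yaw":0},{"gripper":1,"slide":[0,0,0.09],"yaw":0},{"gripper":1,"slide":[0,0,0.13],"yaw":0},{"gripper":1,"slide":[0,0,0.18],"yaw":0},{"gripper":1,"slide":[0,0,0.19],"yaw":0},{"gripper":1,"slide":[0,-0.05,0.19],"yaw":0},{"gripper":1,"slide":[0,-0.1,0.19],"yaw":0}]'

```text
time_s: 29.68
ee_pos: [0.4179, 0.2031, 0.2991]
eef_rot: [3.141, 0.001, 0.197]
force: [0.7, -0.7, -0.4]
grip_width: 0.0939
```

Emit:
arm_command --increments '[{"gripper":1,"slide":[0,-0.06,0],"yaw":0},{"gripper":1,"slide":[0,-0.12,0],"yaw":0},{"gripper":1,"slide":[0,-0.18,0],"yaw":0},{"gripper":1,"slide":[0,-0.24,0],"yaw":0},{"gripper":1,"slide":[0,-0.28,0],"yaw":0},{"gripper":1,"slide":[0,-0.28,0],"yaw":0}]'

```text
time_s: 30.42
ee_pos: [0.418, -0.0777, 0.2992]
eef_rot: [-3.141, 0.002, 0.192]
force: [-0.7, -0.2, -0.1]
grip_width: 0.0941
```

```bash
python3 - <<'E'
from ov import *
S=imaging.camera('side');T=imaging.camera('top');np.savez('s9.npz',**S);np.savez('t9.npz',**T)
def cr(c,x,y,w,h,k): return cv2.resize(c['color'][y:y+h,x:x+w,::-1],(w*k,h*k),interpolation=cv2.INTER_CUBIC)
a=np.hstack([cr(T,140,218,55,60,7),cr(S,200,110,55,60,7)])
P=np.array([.425,.3055,.010+.1204])
for j,(c,x,y) in enumerate(((T,140,218),(S,200,110))):
    for r in rings(c,P,0,.197)[2:]: cv2.polylines(a,[np.int32((r-[x,y]+.5)*7+[385*j,0])],True,(255,255,0),1)
    print(((proj(c,[.425,.3055,.157])[0]-[x,y]+.5)*7))
b=cv2.resize(T['color'][:,:,::-1],None,fx=.4,fy=.4); 
out=np.zeros((420+168,770,3),np.uint8);out[:420]=a;out[420:,:224]=b
b=cv2.resize(S['color'][:,:,::-1],None,fx=.4,fy=.4);out[420:,230:454]=b
cv2.imwrite('pics/fin.png',out)
o=readout.get_obs();print(o['ee_pos'],o['force'],o['time_s'])
E
```

```text
[154.48232215 204.94188247]
[160.48605468 127.09766632]
[ 0.41818364 -0.07564914  0.29957162] [ 0.29405128  1.48041497 -1.05413751] 30.525
```

View pics/fin.png

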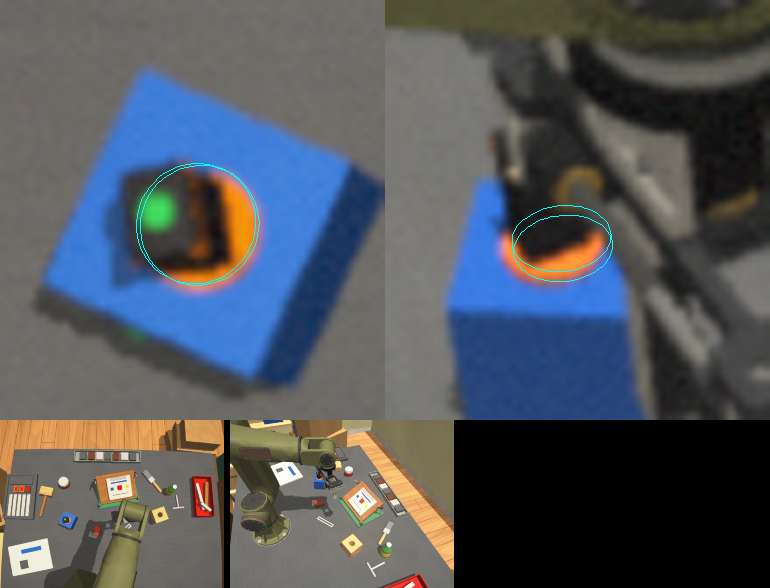

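```bash
python3 -c "
from station import job
print(job.hand_in())"
```

```text
the job is handed in; nothing more can be done
None
```

The reader was pressed on the red patch and then left standing released in the blue dock. The job is handed in; no verdict was reported.

- **Tilting the reader:** The tool cannot tilt, so I levered the reader over in the loosened grip against the rim of the wooden block's hole. The first try reached only about 0.40 rad, because the reader also slid about 6 mm in the pads. A second try brought it to about 0.46 rad, against a pad tilt measured at about 0.48–0.50 rad.
- **Press on the patch:** I held the nose on the patch, still, for about 1.75 s. The measured force was about 9 N at first and about 6.5 N at the last reading, with roughly 1 N of noise, inside the 4–14 N range. The picture showed the nose within about 1 mm of the patch centre.
- **Docking:** I straightened the reader against the dock's rim and lowered it with a light grip. One sideways probe met the wall sooner than expected (8 N) because the barrel was already in the hole. As the flange seated I felt about 13 N, then I opened the gripper and moved the arm clear.
- **Last check:** At 30.5 s the pictures showed the flange on the dock's top and the reader upright to about 0.02 rad. It sat about 2–3 mm off the hole's axis, where 6 mm is allowed. The side camera put it slightly further towards -x than the top camera, in line with a bias of about 2 mm seen earlier. The other things on the bench looked unmoved in the small overview pictures; I did not measure them.

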